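Put a pile of sampling supplies away in their trays

ROBOT

A 6-joint arm with a two-finger parallel gripper is mounted at the origin on a cart in front of the work surface, level with it; the furniture and walls round the work are solid. World frame = base frame: x ahead of the robot, y to its left, z up, the work surface at z = 0. Lengths are in m, angles in rad, forces in N, time in s.
With the tool pointing down it reaches from about 0.3 to 0.85 m from the base axis. Payload 4.2 kg.
Tool frame: the origin (TCP) lies on the centre line of the jaws, within the pads' length; the fingertips stand 25 mm ahead of it and the grasp point (between the pads) lies 6 mm ahead of it; z points along the fingers, y is the direction in which the jaws open and shut (so a half turn about z gives the same grasp; the last joint's range is limited). The gripper opens to 91 mm and grips with 3 to 60 N. Pads are 32 mm wide; open, the fingers measure 118 mm over their backs; the gripper's body (76 mm by 178 mm) begins 60 mm behind the grasp point.
Start: joints at [-1.225, 0.32, 1.565, -0, 1.257, -0.02], TCP at [0.206, -0.537, 0.239] pointing down, gripper open.
Joint ranges: [-3.11, 3.11], [-0.84, 2.01], [0.21, 2.61], [-1.34, 4.49], [0.05, 2.63], [-2.56, 2.56]. Speed limits (rad/s): [2.57, 2.57, 3.14, 3.14, 3.14, 3.14].

INTERFACE

Orientations are given as a rotation vector (axis times angle).
In Python, from rig import * gives the robot as it stands. The module is installed in compiled form; this text tells all that it offers.
- The arm moves only by the shell command python3 -m creep 'ROWS' [FORCE]. ROWS is JSON, a list of rows, each a list of 7 numbers: the shift along the tool's x, y, z in units of 40 mm (1.0 is 40 mm), then the turn, a rotation vector about the tool's x, y, z in units of 8 degrees (1.0 is 8 degrees), then the opening, from 0 (shut) to 1 (fully open). In form: [[x, y, z, rx, ry, rz, claw], ...]. A call has 1 to 12 rows; each row shifts and turns the pose as measured when the row begins, along the tool's axes as they then stand; what a row does not reach is not made up. A row lasts 1/8 s, in which the tool goes at most 62.5 mm and 10.7 degrees, less where a joint would pass 70% of its speed; a pose out of reach is approached as far as the arm can. A call is refused whole if a number of a shift passes 1 or a number of a turn 1, either way. A call with a gripper value outside its range is refused whole. The fingers move at their own pace and stop on an object; FORCE is the grip in N (left out, the last holds). Time passes only in rows, so rows that do not move let the fingers close. It gives the time, the measured TCP pose, the force and the opening at its end, in the units of the state.
- state(): the state, without advancing time (a new reading comes with each control period).
- camera(name): name is "scene" or "top"; returns a dict with "frame" (480x640x3 uint8, red, green, blue), "range_z" (480x640 float32, m along the optical axis (not along the pixel's ray), 0 where there is no reading), "fov_y" (degrees; the focal length in pixels is half the picture's height over the tangent of half this angle, whatever the lens; pixels are square), "cx", "cy" (the principal point, pixels), "world_from_camera" (4x4, takes a point from camera to world coordinates). Camera axes: x right, y up, looking along -z (the intrinsics and any distortion apply to the point x, -y, -z); pixel columns grow to the right and rows downward; lengths in m; the calibration is good to about 2 mm. A picture is of the moment at which its call begins.
- sign_off(): hands the job in, once; it reports no verdict.
The state is a dict: "clock": time; "joints": joint angles; "joint_vel": joint speeds; "joint_efforts": joint torques, N m; "tcp_pos": TCP position; "ee_rot": TCP orientation; "contact_force": force on the tool from outside, world axes, zero at the start; "ft_torque": the same for the moment, N m; "width": opening from 0.0 (shut) to 1.0 (fully open).
Only numpy, scipy, OpenCV 4.12 (cv2) and the standard library are available. Lean on these libraries where they do the work, as an engineer would, in place of code of your own. Each camera call takes 0.05 s, during which the arm holds its last target. There are 200 camera calls.

TASK

Someone left the sampling supplies in one pile on the bench: a vial on a bottle cap on a roll of labels on a block of sticky notes. Take the pile apart from the top down and lay each thing flat on the floor of its own tray before taking the next: the vial, standing upright, in the smallest round tray, the cap in the middle-sized round tray, the label roll in the largest round tray and the note block in the square tray. Never let the vial fall over, and leave the dropper bottle and the glass beaker where they stand.

Things in the scene. Friction and masses are not known exactly. Their poses are not given: they have to be found in the camera images.
- vial: small white buffer vial with a blue cap, upright on top of the pile: 27 mm diameter, 62 mm high in all; grip the body, which reaches from 0 to 50 mm above its underside. About 30 g. Origin: centre of its underside; z up along the vial
- bottle_cap: white ribbed bottle cap, second from the top of the pile: 52 mm diameter, 24 mm high, top closed. About 20 g. Origin: centre of its underside; z up
- label_roll: white roll of blank labels lying flat, third from the top of the pile: 69 mm diameter, 35 mm high. About 90 g. Origin: centre of its underside; z up along the roll's axis
- note_block: yellow block of sticky notes, at the bottom of the pile on the bench: 68 x 68 mm, 22 mm high. About 80 g. Origin: centre of its underside; x and y along its sides, z up. (Fixed around: a drawer cabinet 210 mm high beyond x = 0.47 right of y = -0.08; things up to 112 mm high beyond x = 0.66; a flat timer and marker among the trays.)
- small_round_tray: fixed low organiser tray of grey plastic with a dark rubber inlay, the smallest round one: recess 45 mm in diameter, 53 mm outside. Its floor is 3 mm above the bench; the rim, 4 mm thick, stands 8 mm above the bench (5 mm above the tray floor). Origin: centre of its underside, on the bench; z up. Place of the vial
- medium_round_tray: fixed low organiser tray of grey plastic with a dark rubber inlay, the middle-sized round one: recess 70 mm in diameter, 78 mm outside. Its floor is 3 mm above the bench; the rim, 4 mm thick, stands 8 mm above the bench (5 mm above the tray floor). Origin: centre of its underside, on the bench; z up. Place of the bottle cap
- large_round_tray: fixed low organiser tray of grey plastic with a dark rubber inlay, the largest round one: recess 87 mm in diameter, 95 mm outside. Its floor is 3 mm above the bench; the rim, 4 mm thick, stands 8 mm above the bench (5 mm above the tray floor). Origin: centre of its underside, on the bench; z up. Place of the label roll
- square_tray: fixed low organiser tray of grey plastic with a dark rubber inlay, the square one: recess 86 x 86 mm, 94 x 94 mm outside. Its floor is 3 mm above the bench; the rim, 4 mm thick, stands 8 mm above the bench (5 mm above the tray floor). Origin: centre of its underside, on the bench; z up, x and y along its sides. Place of the note block, its sides along the tray's (any of the four ways round)
- dropper_bottle: amber dropper bottle with a black top, 33 mm diameter, 105 mm high, loose, a bystander at the left; not to be moved. Origin: centre of its underside
- glass_beaker: small clear empty glass beaker, 55 mm diameter, 71 mm high, loose, a bystander at the back left (a larger beaker stands behind it); not to be moved. Origin: centre of its underside
Mind the look-alikes: they are no part of the job. Leave any red look-alike of the bottle_cap alone.

How it is judged:
On the way, in this order (a step that is already met when the one before it is completed fails the run):
1. the buffer vial rests released on the floor of the smallest round tray (horizontal distance between vial and small_round_tray below 0.014 m and z of vial in the frame of small_round_tray between 0.001 and 0.0045 m and angle between vial's own z axis and vertical below 0.03 rad and linear speed of vial below 0.02 m/s and contact force between the fingers and vial below 0.05 N), for 0.2 s.
2. the bottle cap rests released on the floor of the middle-sized round tray (horizontal distance between bottle_cap and medium_round_tray below 0.014 m and z of bottle_cap in the frame of medium_round_tray between 0.001 and 0.0045 m and angle between bottle_cap's own z axis and vertical below 0.03 rad and linear speed of bottle_cap below 0.02 m/s and contact force between the fingers and bottle_cap below 0.05 N), for 0.2 s.
3. the label roll rests released on the floor of the largest round tray (horizontal distance between label_roll and large_round_tray below 0.014 m and z of label_roll in the frame of large_round_tray between 0.001 and 0.0045 m and angle between label_roll's own z axis and vertical below 0.03 rad and linear speed of label_roll below 0.02 m/s and contact force between the fingers and label_roll below 0.05 N), for 0.2 s.
4. the note block rests released on the floor of the square tray (horizontal distance between note_block and square_tray below 0.014 m and z of note_block in the frame of square_tray between 0.001 and 0.0045 m and angle between note_block's own z axis and vertical below 0.03 rad and linear speed of note_block below 0.02 m/s and contact force between the fingers and note_block below 0.05 N), for 0.2 s.
At the end, for the whole second after the job is handed in: Vial upright in the smallest round tray, cap in the middle one, label roll in the largest, note block in the square tray: each within 14 mm of the tray's centre, flat on its floor (within 1.5 mm, tilt below 0.03 rad), at rest and released (all of step 1 and all of step 2 and all of step 3 and all of step 4); the robot touches nothing.
It fails at once if the vial is tipped over (angle between vial's own z axis and vertical above 0.7 rad).
It fails at once if the dropper bottle is disturbed (distance of dropper_bottle from where it was at the start of the episode above 0.015 m).
It fails at once if the glass beaker is disturbed (distance of glass_beaker from where it was at the start of the episode above 0.015 m).
It also fails if it takes over 120 s, if anything falls off the work surface, if the arm or the gripper's body presses on something with over 40 N, if the wrist force passes 120 N, or if a joint passes its speed limit or range.

## Working session

There is one attempt and no reset: what is moved stays moved. The work goes in short steps, Python scripts to look and compute and a shell command to move; the robot and the scene stay as the last step left them, time stands still between calls to the robot, and variables do not carry over. Pictures are saved under pics/ and viewed, on a budget of 14 in all, crops included, one or two more only if the job needs it, and the job is handed in when it is done.

```bash
mkdir -p pics
cat > h.py <<'E'
from rig import *
import numpy as np, cv2
def snap(name,tag):
    c=camera(name); cv2.imwrite(f'pics/{tag}.png',c['frame'][:,:,::-1]); np.savez(f'{tag}.npz',**c); return c
def pts(c):
    h,w=c['range_z'].shape; f=h/2/np.tan(np.radians(float(c['fov_y']))/2)
    v,u=np.mgrid[:h,:w]; z=c['range_z']
    p=np.stack([(u-c['cx'])/f*z,-(v-c['cy'])/f*z,-z,np.ones_like(z)],-1)
    P=(p@c['world_from_camera'].T)[...,:3]; P[z==0]=np.nan; return P
E
python3 - <<'E'
from h import *
for n in('scene','top'):
    c=snap(n,n+'0'); print({k:v for k,v in c.items() if k not in('frame','range_z')})
print(state())
E
```

```text
{'fov_y': 50.057027691585205, 'cx': 317.0971985924586, 'cy': 242.9008063306223, 'world_from_camera': array([[-0.49842154,  0.53421885, -0.68277829, -0.06780891],
       [-0.86671596, -0.28936224,  0.40629168,  0.47313758],
       [ 0.01947842,  0.79427937,  0.60724038,  0.64114817],
       [ 0.        ,  0.        ,  0.        ,  1.        ]])}
{'fov_y': 52.016977704894096, 'cx': 324.51227199670063, 'cy': 238.14017301267575, 'world_from_camera': array([[-0.02493443,  0.99547915, -0.09164902,  0.45943005],
       [-0.99959149, -0.02610804, -0.01162882,  0.0862395 ],
       [-0.01396903,  0.09132162,  0.99572347,  1.08440512],
       [ 0.        ,  0.        ,  0.        ,  1.        ]])}
{'clock': 0.1, 'joints': array([-1.22500625e+00,  3.20215355e-01,  1.56554374e+00, -4.75535379e-05,
        1.25738663e+00, -1.99817443e-02]), 'joint_vel': array([-0.00260148, -0.0018399 , -0.00299046,  0.00180109,  0.00022482,
        0.00147305]), 'joint_efforts': array([ 6.27039262e-04, -4.13331378e+01, -2.32509363e+01,  7.30027515e-02,
        4.21419111e-02, -5.29274178e-05]), 'tcp_pos': array([ 0.20552017, -0.53658174,  0.23821672]), 'ee_rot': array([-3.08769613e+00, -5.71100814e-01,  4.65534423e-04]), 'contact_force': array([-0.09510708,  0.10697935, -0.70375039]), 'ft_torque': array([ 0.01560293, -0.01450523, -0.03335219]), 'width': 1.0017305370397132}
```

View pics/scene0.png

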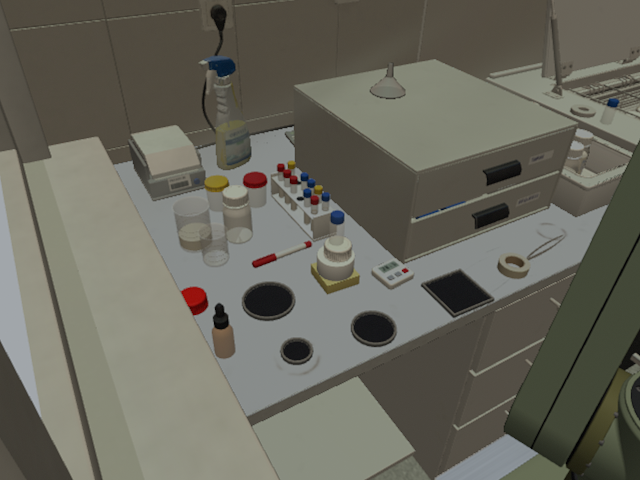

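View pics/top0.png

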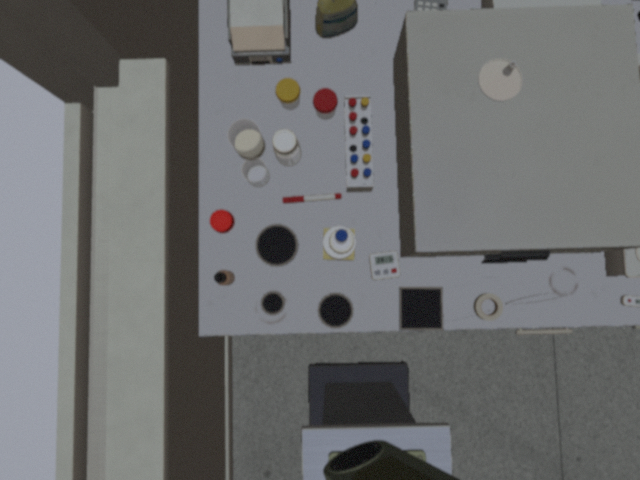

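The scene view shows the pile at (337,255), the large round tray at (268,300), the small one at (297,351), the medium one at (374,328) and the square one at (458,292). The top view shows them at (340,243), (277,244), (272,304), (335,310) and (421,308). The red cap at top (222,221) is the look-alike, and the dropper is at (224,277). Next come numbers and an enlarged crop.

Run:
```python
from h import *
a=dict(np.load('top0.npz'));b=dict(np.load('scene0.npz'))
A=pts(a);B=pts(b); np.set_printoptions(precision=4,suppress=True)
cv2.imwrite('pics/c1.png',cv2.resize(a['frame'][200:340,200:460,::-1],None,fx=3,fy=3,interpolation=cv2.INTER_CUBIC))
for n,P,L in(('top',A,dict(large=(277,244),small=(272,304),med=(335,310),sq=(421,308),vial=(341,236),cap=(336,250),block=(327,256),drop=(224,277),beak=(257,174),timer=(384,265),smallring=(288,304))),('scene',B,dict(large=(268,300),small=(297,351),med=(374,328),sq=(458,292),vial=(337,216),cap=(335,246),roll=(335,268),blk=(337,284),smallring=(300,366)))):
  for k,(u,v) in L.items(): print(n,k,np.nanmedian(P[v-1:v+2,u-1:u+2].reshape(-1,3),axis=0))
# dark inlays in top
g=a['frame'].max(2); m=((g<60)&(abs(A[...,2])<.02)).astype(np.uint8); 
N,l,s,c=cv2.connectedComponentsWithStats(m)
for i in range(1,N):
  if s[i,4]>200:
    q=A[l==i]; print(s[i],c[i],'mid',(np.nanmin(q,0)+np.nanmax(q,0))/2,'ext',np.nanmax(q,0)-np.nanmin(q,0), 'rect',cv2.minAreaRect(q[:,:2].astype(np.float32)))
m=(np.abs(A[...,0]-.42)<.09)&(np.abs(A[...,1]-.06)<.09)
for lo,hi in((.01,.03),(.035,.065),(.066,.09),(.1,.15)):
    q=A[m&(A[...,2]>lo)&(A[...,2]<hi)]; print(lo,len(q),np.median(q,0) if len(q) else '', cv2.minAreaRect(q[:,:2].astype(np.float32)) if len(q) else '')
```

```text
top large [0.5486 0.2043 0.0015]
top small [0.4175 0.2173 0.0015]
top med [0.4012 0.0799 0.0021]
top sq [ 0.401  -0.1072  0.0021]
top vial [0.5496 0.0653 0.1399]
top cap [0.5269 0.0751 0.0795]
top block [0.5185 0.0942 0.0209]
top drop [0.4776 0.3059 0.0764]
top beak [0.7073 0.2467 0.0016]
top timer [ 0.496  -0.0288  0.0142]
top smallring [0.4166 0.1824 0.0003]
scene large [0.5458 0.2065 0.0037]
scene small [0.4176 0.2167 0.0026]
scene med [0.3995 0.0799 0.0031]
scene sq [ 0.3992 -0.1081  0.0028]
scene vial [0.5432 0.071  0.1419]
scene cap [0.5405 0.0742 0.08  ]
scene roll [0.5157 0.0879 0.0513]
scene blk [0.5105 0.0857 0.0171]
scene smallring [0.3914 0.2259 0.0004]
[151   0   8  57 339] [154.4484  28.4867] mid [1.0591 0.4803 0.    ] ext [0.1545 0.0039 0.0395] rect ((1.0590647459030151, 0.4803784191608429), (0.0038734483532607555, 0.15449048578739166), 89.80842590332031)
[ 258  226   38   38 1131] [276.2856 244.7065] mid [0.5479 0.2057 0.0018] ext [0.0827 0.083  0.013 ] rect ((0.5479992628097534, 0.20562416315078735), (0.08270987123250961, 0.0824924036860466), 88.37892150878906)
[ 401  289   40   39 1516] [420.8153 308.0152] mid [ 0.4011 -0.106   0.0017] ext [0.084  0.0882 0.0122] rect ((0.40094709396362305, -0.10597169399261475), (0.0867975652217865, 0.08243942260742188), 88.53935241699219)
[263 294  19  19 291] [272.1684 302.7663] mid [0.4198 0.2174 0.0015] ext [0.0393 0.0402 0.0107] rect ((0.4197425842285156, 0.21742533147335052), (0.039908330887556076, 0.039184946566820145), 88.24225616455078)
[320 295  31  31 748] [335.0896 310.143 ] mid [0.4012 0.0799 0.0024] ext [0.0653 0.0659 0.0131] rect ((0.40128588676452637, 0.07997867465019226), (0.06556232273578644, 0.06503091752529144), 88.17414855957031)
0.01 298 [ 0.488  -0.0137  0.0148] ((0.4623676538467407, 0.03871845453977585), (0.0781577005982399, 0.1637936532497406), 40.482948303222656)
0.035 0  
0.066 0  
0.1 0
```

View pics/c1.png

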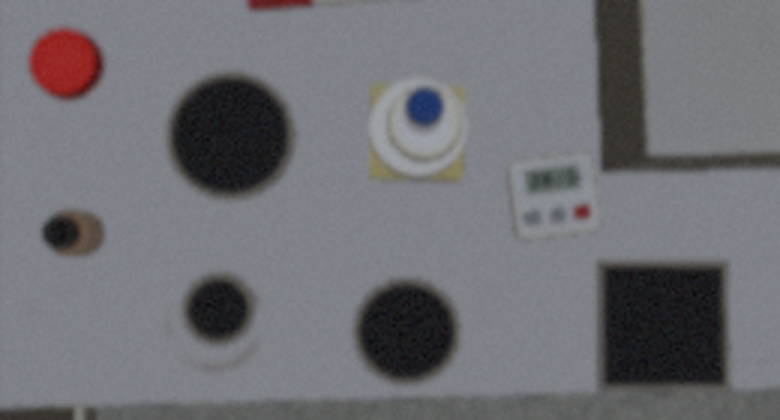

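The crop confirms the pile at full-frame (341,236), with the cap and roll concentric and the yellow block nearly square to the image. The pale ring near the small tray is flat on the bench. The small tray is the smallest dark disc, at (272,303).

Run:
```python
from h import *
np.set_printoptions(precision=4,suppress=True)
for n in('top0','scene0'):
  a=dict(np.load(n+'.npz'));A=pts(a); f=a['frame'].astype(int)
  m=(np.abs(A[...,0]-.54)<.06)&(np.abs(A[...,1]-.075)<.06)
  for k,lo,hi in(('block',.018,.026),('rolltop',.052,.061),('captop',.076,.085),('vialside',.09,.128),('vialtop',.137,.15)):
    mm=m&(A[...,2]>lo)&(A[...,2]<hi)
    N,l,s,c=cv2.connectedComponentsWithStats(mm.astype(np.uint8)); 
    q=A[mm]
    if len(q)>5: print(n,k,len(q),'zmed',np.median(q[:,2]),cv2.minEnclosingCircle(q[:,:2].astype(np.float32)),cv2.minAreaRect(q[:,:2].astype(np.float32)))
  if n=='top0':
    y=(f[...,0]-f[...,2]>35)&m; q=A[y]; print('yellow',len(q),cv2.minAreaRect(q[:,:2].astype(np.float32)),np.median(q[:,2]))
    bl=(f[...,2]-f[...,0]>35)&m; q=A[bl]; print('blue',len(q),cv2.minEnclosingCircle(q[:,:2].astype(np.float32)),np.median(q,0))
    g=f.max(2); d=((g<60)&(abs(A[...,2])<.02)); d[:,:390]=0;d[:,450:]=0;d[:280]=0
    # edge fits of the square
    v,u=np.nonzero(d)
    for k,(i,j) in dict(rows=(u,v),cols=(v,u)).items():
      for fn in(min,max):
        e=[(t,fn(j[i==t])) for t in range(int(i.min())+5,int(i.max())-5)]
        P=np.array([A[b,t] if k=='rows' else A[t,b] for t,b in e])[:,:2]
        vx,vy,_,_=cv2.fitLine(P.astype(np.float32),cv2.DIST_HUBER,0,.01,.01).ravel(); print(k,fn.__name__,np.degrees(np.arctan2(vy,vx)),P.mean(0))
```

```text
top0 block 150 zmed 0.020601614213332287 ((0.5438940525054932, 0.06853180378675461), 0.047057636082172394) ((0.5448155403137207, 0.0686330646276474), (0.06738881766796112, 0.06758463382720947), 88.2913818359375)
top0 rolltop 355 zmed 0.05542417897907437 ((0.545133113861084, 0.06807976961135864), 0.03456053510308266) ((0.5454452633857727, 0.06806439161300659), (0.06728538870811462, 0.06774157285690308), 88.08256530761719)
top0 captop 270 zmed 0.07917372416647572 ((0.5459248423576355, 0.06416192650794983), 0.024855682626366615) ((0.5461918711662292, 0.06322605907917023), (0.04727117344737053, 0.04751108959317207), 88.51974487304688)
top0 vialside 34 zmed 0.11642078165457936 ((0.5503301620483398, 0.06544794887304306), 0.013251639902591705) ((0.5454042553901672, 0.06758668273687363), (0.02618763968348503, 0.014193330891430378), 65.93376159667969)
top0 vialtop 127 zmed 0.14093605865570347 ((0.5513136386871338, 0.06523653864860535), 0.012230702675879002) ((0.5505573749542236, 0.0654333233833313), (0.023257115855813026, 0.02297031879425049), 44.9229850769043)
yellow 43 ((0.5306165218353271, 0.08241723477840424), (0.08543484658002853, 0.046006932854652405), 45.87686538696289) 0.020920384272872905
blue 96 ((0.5515526533126831, 0.06548985093832016), 0.010573041625320911) [0.5515 0.0653 0.1412]
rows min 88.574615 [ 0.4422 -0.1025]
rows max -9.6909075 [ 0.3321 -0.0979]Traceback (most recent call last):
  File "<stdin>", line 19, in <module>
ValueError: min() iterable argument is empty
```

```bash
cat > d.py <<'E'
import sys
from rig import *
import numpy as np
from scipy.spatial.transform import Rotation as R
x,y,z,h=map(float,sys.argv[1:5]); h=np.radians(h)   # h: heading of tool y
s=state(); T=R.from_rotvec(s['ee_rot'])
yt=np.array([np.cos(h),np.sin(h),0]); zt=np.array([0,0,-1.]); G=R.from_matrix(np.stack([np.cross(yt,zt),yt,zt],1))
dp=np.array([x,y,z])-s['tcp_pos']
np.set_printoptions(precision=3,suppress=True)
print('shift units now',T.inv().apply(dp)/.04,'after turn',G.inv().apply(dp)/.04,'turn units',np.degrees((T.inv()*G).as_rotvec())/8)
print('t',s['clock'],s['tcp_pos'],'F',s['contact_force'],'w',s['width'],'j',s['joints'])
E
python3 -m creep '[[0,0,-0.2,0,0,-0.96,1],[0,0,-0.2,0,0,-0.96,1],[0,0,-0.2,0,0,-0.96,1],[0,0,-0.2,0,0,-0.96,1],[0,0,-0.2,0,0,-0.96,1],[0,0,-0.2,0,0,-0.96,1],[0,0,-0.2,0,0,-0.96,1],[0,0,-0.2,0,0,-0.96,1],[0,0,0,0,0,-0.96,1]]' 20; python3 d.py 0.36 -0.15 0.28 0
```

```text
clock: 1.23
tcp_pos: [0.2048, -0.5346, 0.2992]
ee_rot: [-2.167, -2.259, -0.009]
contact_force: [0.1, 0.5, -0.0]
width: 1.004
shift units now [9.439 4.278 0.578] after turn [9.615 3.879 0.48 ] turn units [-0.029 -0.086  0.298]
t 1.225 [ 0.205 -0.535  0.299] F [ 0.062  0.516 -0.043] w 1.003584406923293 j [-1.225  0.291  1.454  0.     1.409 -1.267]
```

```bash
python3 -m creep '[[0.9,0.4,0,0,0,0.1,1],[0.9,0.4,0.05,0,0,0.1,1],[0.9,0.4,0.05,0,0,0.1,1],[0.9,0.4,0.05,0,0,0,1],[0.9,0.4,0.05,0,0,0,1],[0.9,0.4,0.05,0,0,0,1],[0.9,0.4,0.05,0,0,0,1],[0.9,0.4,0.05,0,0,0,1],[0.9,0.4,0.05,0,0,0,1],[0.9,0.4,0.05,0,0,0,1]]'; python3 d.py 0.5513 0.0652 0.2 0
```

```text
clock: 2.48
tcp_pos: [0.3646, -0.163, 0.281]
ee_rot: [-2.217, -2.201, -0.011]
contact_force: [-0.1, 0.2, -0.7]
width: 0.998
shift units now [5.701 4.643 2.09 ] after turn [5.705 4.668 2.024] turn units [-0.053 -0.127 -0.05 ]
t 2.475 [ 0.365 -0.163  0.281] F [-0.065  0.195 -0.702] w 0.9976215345472159 j [-0.459  0.017  1.836  0.013  1.303 -0.456]
```

```bash
python3 -m creep '[[0.8,0.65,0.1,0,-0.1,0,1],[0.8,0.65,0.3,0,0,0,1],[0.8,0.65,0.3,0,0,0,1],[0.8,0.65,0.3,0,0,0,1],[0.8,0.65,0.3,0,0,0,1],[0.8,0.65,0.3,0,0,0,1],[0.8,0.65,0.3,0,0,0,1],[0,0,0,0,0,0,1]]'; python3 d.py 0.5513 0.0652 0.2 0
python3 - <<'E'
from h import *
c=snap('scene','s1'); cv2.imwrite('pics/s1c.png',cv2.resize(c['frame'][120:360,200:460,::-1],None,fx=2.5,fy=2.5,interpolation=cv2.INTER_CUBIC))
E
```

```text
clock: 3.48
tcp_pos: [0.5515, 0.0705, 0.1996]
ee_rot: [-2.218, -2.212, 0.011]
contact_force: [-1.0, -0.0, 0.1]
width: 0.996
shift units now [-0.131 -0.004 -0.01 ] after turn [-0.131 -0.005 -0.01 ] turn units [-0.078 -0.011 -0.02 ]
t 3.475 [0.551 0.07  0.2  ] F [-1.022 -0.002  0.1  ] w 0.9962816763468597 j [0.105 0.323 1.663 0.003 1.166 0.107]
```

View pics/s1c.png

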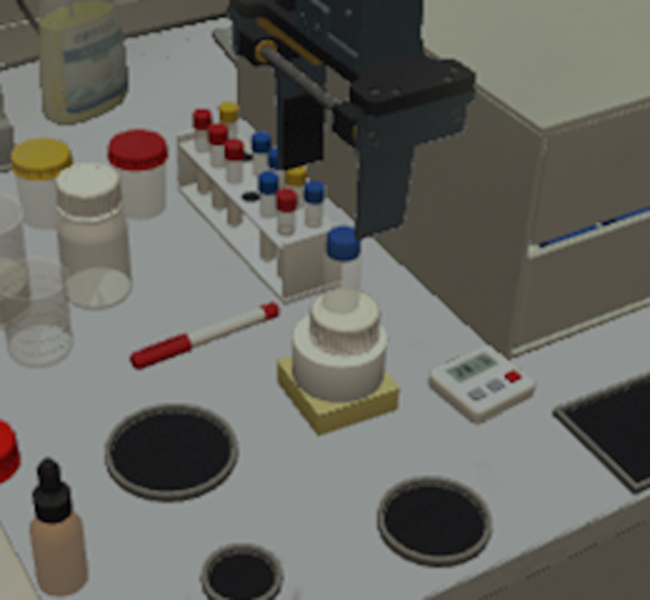

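The picture shows the fingers straddling the vial, whose cap is at (343,243) in the crop, with the jaws along x. I'll correct by 5 mm and descend.

```bash
python3 -m creep '[[-0.13,0,0.2,-0.08,0,0,1],[0,0,0.4,0,0,0,1],[0,0,0.4,0,0,0,1],[0,0,0.4,0,0,0,1],[0,0,0.4,0,0,0,1],[0,0,0.2,0,0,0,0.7],[0,0,0,0,0,0,0.5]]' 10; python3 d.py 0.5513 0.0652 0.117 0
```

```text
clock: 4.4
tcp_pos: [0.5455, 0.0554, 0.1192]
ee_rot: [2.233, 2.206, 0.001]
contact_force: [0.4, 0.4, -0.7]
width: 0.811
shift units now [0.247 0.142 0.056] after turn [0.245 0.145 0.056] turn units [ 0.019  0.011 -0.085]
t 4.4 [0.546 0.055 0.119] F [ 0.354  0.407 -0.707] w 0.8111879981162102 j [ 0.081  0.381  1.8   -0.002  0.958  0.094]
```

```bash
python3 -m creep '[[0.25,0.14,0.05,0,0,-0.08,0.8],[0,0,0,0,0,0,0.7],[0,0,0,0,0,0,0.7]]' 10; python3 d.py 0.5513 0.0652 0.117 0
```

```text
clock: 4.78
tcp_pos: [0.5526, 0.0659, 0.1187]
ee_rot: [2.218, 2.217, 0.006]
contact_force: [0.1, -0.1, 0.0]
width: 0.701
shift units now [-0.017 -0.033  0.043] after turn [-0.017 -0.033  0.043] turn units [ 0.044  0.008 -0.002]
t 4.775 [0.553 0.066 0.119] F [ 0.097 -0.067  0.035] w 0.7011916899212148 j [ 0.099  0.392  1.784 -0.002  0.96   0.1  ]
```

```bash
python3 -m creep '[[0,-0.03,0.04,0.04,0,0,0.6],[0,0,0,0,0,0,0.5],[0,0,0,0,0,0,0.4],[0,0,0,0,0,0,0.4]]' 10; python3 d.py 0.5513 0.0652 0.117 0
python3 - <<'E'
from h import *
c=snap('scene','s2'); cv2.imwrite('pics/s2c.png',cv2.resize(c['frame'][170:310,270:410,::-1],None,fx=4,fy=4,interpolation=cv2.INTER_CUBIC))
E
```

```text
clock: 5.28
tcp_pos: [0.5514, 0.066, 0.1173]
ee_rot: [2.221, 2.221, -0.001]
contact_force: [-0.7, -0.7, 0.3]
width: 0.404
shift units now [-0.019 -0.003  0.007] after turn [-0.019 -0.003  0.007] turn units [0.004 0.009 0.   ]
t 5.275 [0.551 0.066 0.117] F [-0.7   -0.693  0.252] w 0.40363154117268263 j [ 0.099  0.394  1.785 -0.002  0.963  0.1  ]
```

View pics/s2c.png

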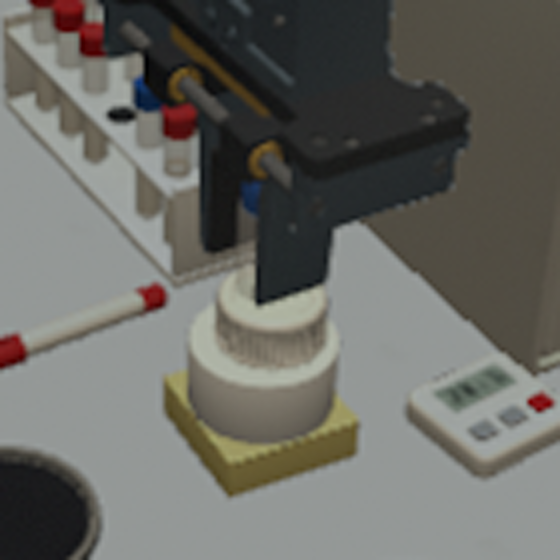

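The near finger hides most of the vial, with its blue cap visible at crop (250,195). The pile is undisturbed and the vial sits between the fingers. I'll close, then lift a little.

```bash
python3 -m creep '[[0,0,0,0,0,0,0.3],[0,0,0,0,0,0,0.2],[0,0,0,0,0,0,0.1],[0,0,0,0,0,0,0.1],[0,0,0,0,0,0,0.1]]' 12; python3 d.py 0.5513 0.0652 0.117 0;  python3 -m creep '[[0,0,-0.2,0,0,0,0.1],[0,0,-0.4,0,0,0,0.1],[0,0,-0.4,0,0,0,0.1],[0,0,-0.4,0,0,0,0.1],[0,0,-0.4,0,0,0,0.1],[0,0,0,0,0,0,0.1]]'; python3 d.py 0.418 0.217 0.15 0
```

```text
clock: 5.95
tcp_pos: [0.5514, 0.0659, 0.1173]
ee_rot: [2.221, 2.221, -0.001]
contact_force: [-0.5, -0.9, -0.9]
width: 0.292
shift units now [-0.018 -0.002  0.007] after turn [-0.018 -0.002  0.007] turn units [ 0.004  0.009 -0.   ]
t 5.95 [0.551 0.066 0.117] F [-0.506 -0.891 -0.922] w 0.29182664624973725 j [ 0.099  0.394  1.785 -0.002  0.963  0.1  ]
clock: 6.7
tcp_pos: [0.5517, 0.066, 0.1938]
ee_rot: [2.22, 2.22, 0.001]
contact_force: [-0.2, 0.2, -0.3]
width: 0.295
shift units now [ 3.776 -3.344  1.083] after turn [ 3.775 -3.342  1.094] turn units [ 0.016  0.008 -0.   ]
t 6.7 [0.552 0.066 0.194] F [-0.233  0.152 -0.251] w 0.2954851771166552 j [ 0.099  0.321  1.682 -0.001  1.137  0.1  ]
```

```bash
python3 -m creep '[[0.2,-0.2,0,0,0,0,0.1],[0.5,-0.45,0,0,0,0,0.1],[0.6,-0.55,0,0,0,0,0.1],[0.6,-0.55,0,0,0,0,0.1],[0.6,-0.55,0,0,0,0,0.1],[0.6,-0.5,0.1,0,0,0,0.1],[0.4,-0.3,0.2,0,0,0,0.1],[0.2,-0.2,0.2,0,0,0,0.1],[0,0,0,0,0,0,0.1]]'; python3 d.py 0.418 0.217 0.08 0
python3 - <<'E'
from h import *
np.set_printoptions(precision=4,suppress=True)
c=snap('top','t3'); A=pts(c); g=c['frame'].max(2)
cv2.imwrite('pics/t3c.png',cv2.resize(c['frame'][200:340,200:400,::-1],None,fx=4,fy=4,interpolation=cv2.INTER_CUBIC))
for k,lo,hi in(('roll',.052,.061),('cap',.076,.085)):
  m=(np.abs(A[...,0]-.54)<.06)&(np.abs(A[...,1]-.075)<.06)&(A[...,2]>lo)&(A[...,2]<hi); print(k,m.sum(),cv2.minEnclosingCircle(A[m][:,:2].astype(np.float32)))
E
```

```text
clock: 7.82
tcp_pos: [0.4074, 0.2192, 0.1672]
ee_rot: [-2.218, -2.218, 0.016]
contact_force: [0.0, -0.3, -0.7]
width: 0.292
shift units now [-0.047  0.288  2.178] after turn [-0.055  0.264  2.18 ] turn units [-0.076  0.027  0.001]
t 7.825 [0.407 0.219 0.167] F [ 0.047 -0.313 -0.689] w 0.29239385657726596 j [0.468 0.212 1.913 0.002 1.028 0.467]
roll 355 ((0.5451957583427429, 0.068369060754776), 0.03467050939798355)
cap 422 ((0.5461114048957825, 0.06416696310043335), 0.024898618459701538)
```

View pics/t3c.png

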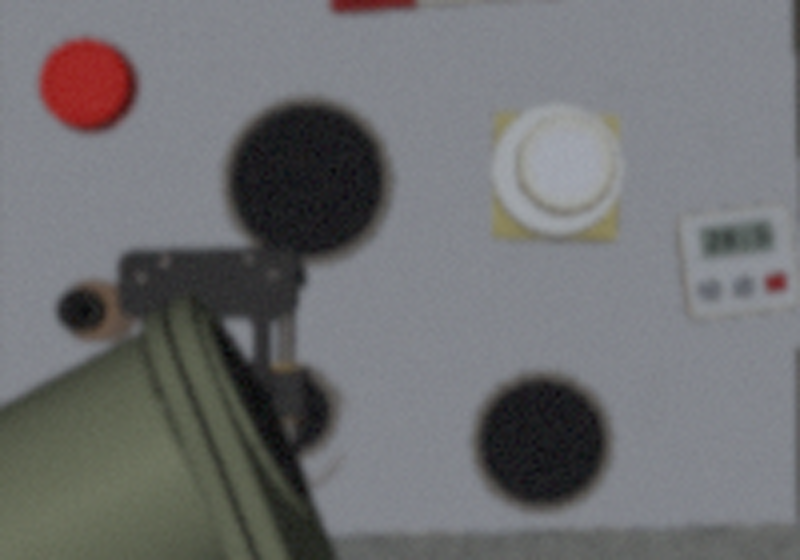

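```bash
python3 -m creep '[[-0.05,0.27,0,-0.08,0,0,0.1],[0,0,0.4,0,0,0,0.1],[0,0,0.6,0,0,0,0.1],[0,0,0.6,0,0,0,0.1],[0,0,0.5,0,0,0,0.1],[0,0,0.1,0,0,0,0.1],[0,0,0,0,0,0,0.1]]'; python3 d.py 0.418 0.217 0.0395 0
```

```text
clock: 8.75
tcp_pos: [0.4298, 0.2143, 0.0796]
ee_rot: [2.222, 2.206, 0.015]
contact_force: [0.1, -0.6, -0.3]
width: 0.294
shift units now [ 0.067 -0.31   0.999] after turn [ 0.069 -0.295  1.004] turn units [ 0.102  0.003 -0.054]
t 8.75 [0.43  0.214 0.08 ] F [ 0.145 -0.582 -0.276] w 0.29402149100034275 j [ 0.443  0.336  2.007 -0.009  0.787  0.457]
```

```bash
python3 -m creep '[[0.07,-0.3,0.1,0.1,0,-0.05,0.1],[0,0,0,0,0,0,0.1],[0,0,0.4,0,0,0,0.1],[0,0,0.3,0,0,0,0.1],[0,0,0,0,0,0,0.1]]'; python3 d.py 0.418 0.217 0.0395 0
```

```text
clock: 9.38
tcp_pos: [0.419, 0.2184, 0.0491]
ee_rot: [2.22, 2.22, 0.009]
contact_force: [-0.3, -0.1, -0.1]
width: 0.292
shift units now [-0.034 -0.027  0.241] after turn [-0.034 -0.026  0.241] turn units [ 0.038 -0.017  0.002]
t 9.375 [0.419 0.218 0.049] F [-0.258 -0.111 -0.133] w 0.29212617941311925 j [ 0.456  0.374  2.053 -0.     0.709  0.456]
```

```bash
python3 -m creep '[[-0.03,-0.03,0.15,0.04,-0.02,0,0.1],[0,0,0.07,0,0,0,0.1],[0,0,0,0,0,0,0.1],[0,0,0,0,0,0,0.1]]'; python3 d.py 0.418 0.217 0.0395 0
```

```text
clock: 9.88
tcp_pos: [0.4185, 0.2175, 0.0406]
ee_rot: [2.22, 2.222, 0.001]
contact_force: [0.4, -0.4, -0.3]
width: 0.298
shift units now [-0.012 -0.014  0.028] after turn [-0.012 -0.014  0.028] turn units [ 0.008 -0.002  0.003]
t 9.875 [0.419 0.217 0.041] F [ 0.361 -0.385 -0.271] w 0.29827450080208967 j [ 0.455  0.388  2.06  -0.     0.692  0.455]
```

```bash
python3 -m creep '[[0,0,0.03,0,0,0,0.1],[0,0,0.015,0,0,0,0.1],[0,0,0,0,0,0,0.1]]'; python3 d.py 0.418 0.217 0.0395 0; python3 -m creep '[[0,0,0,0,0,0,0.35],[0,0,0,0,0,0,0.4],[0,0,0,0,0,0,0.5],[0,0,0,0,0,0,0.6],[0,0,0,0,0,0,0.6],[0,0,0,0,0,0,0.6]]'; python3 d.py 0.418 0.217 0.15 0
```

```text
clock: 10.25
tcp_pos: [0.4188, 0.2176, 0.0396]
ee_rot: [2.22, 2.221, 0.003]
contact_force: [1.0, -0.6, -0.3]
width: 0.294
shift units now [-0.016 -0.02   0.002] after turn [-0.016 -0.02   0.002] turn units [ 0.015 -0.005  0.003]
t 10.25 [0.419 0.218 0.04 ] F [ 0.965 -0.582 -0.313] w 0.29431307193168 j [ 0.455  0.39   2.061 -0.     0.689  0.455]
clock: 11.0
tcp_pos: [0.4188, 0.2176, 0.0393]
ee_rot: [2.22, 2.221, 0.003]
contact_force: [1.3, 0.6, 0.6]
width: 0.6
shift units now [-0.014 -0.015 -2.767] after turn [-0.016 -0.021 -2.767] turn units [ 0.015 -0.005  0.004]
t 11.0 [0.419 0.218 0.039] F [1.26  0.576 0.594] w 0.5998125909723276 j [ 0.455  0.39   2.061 -0.     0.688  0.455]
```

```bash
python3 -m creep '[[0,0,0,0,0,0,0.95],[0,0,-0.15,0,0,0,0.95],[0,0,-0.4,0,0,0,0.95],[0,0,-0.4,0,0,0,0.95],[0,0,-0.4,0,0,0,0.95],[0,0,0,0,0,0,1]]'; python3 d.py 0.418 0.217 0.18 0; python3 -m creep '[[0,0,-0.6,0,0,0,1],[0,0,-0.6,0,0,0,1],[0,0,-0.6,0,0,0,1],[0,0,-0.4,0,0,0,1],[0,0,0,0,0,0,1]]'; python3 d.py 0.546 0.064 0.18 0
```

```text
clock: 11.75
tcp_pos: [0.4189, 0.2177, 0.0961]
ee_rot: [2.22, 2.221, 0.004]
contact_force: [-0.0, 0.6, -0.4]
width: 0.994
shift units now [-0.015 -0.016 -2.097] after turn [-0.017 -0.022 -2.097] turn units [ 0.02  -0.007  0.003]
t 11.75 [0.419 0.218 0.096] F [-0.029  0.59  -0.396] w 0.9941594637326034 j [ 0.455  0.306  1.999 -0.     0.834  0.455]
clock: 12.38
tcp_pos: [0.417, 0.2167, 0.1837]
ee_rot: [-2.22, -2.221, 0.004]
contact_force: [0.9, 0.2, -1.2]
width: 1.001
shift units now [-3.82   3.224  0.091] after turn [-3.819  3.226  0.093] turn units [-0.017  0.011  0.003]
t 12.375 [0.417 0.217 0.184] F [ 0.94   0.177 -1.204] w 1.0007243518862285 j [ 0.455  0.203  1.878 -0.     1.064  0.455]
```

```bash
python3 -m creep '[[-0.4,0.35,0,0,0,0,1],[-0.6,0.5,0,0,0,0,1],[-0.6,0.5,0,0,0,0,1],[-0.6,0.5,0,0,0,0,1],[-0.6,0.5,0,0,0,0,1],[-0.5,0.4,0,0,0,0,1],[-0.3,0.3,0,0,0,0,1],[-0.1,0.1,0,0,0,0,1],[0,0,0,0,0,0,1]]'; python3 d.py 0.546 0.064 0.13 0
python3 - <<'E'
from h import *
c=snap('scene','s4'); cv2.imwrite('pics/s4c.png',cv2.resize(c['frame'][180:400,200:440,::-1],None,fx=2.7,fy=2.7,interpolation=cv2.INTER_CUBIC))
A=pts(c);m=(np.abs(A[...,0]-.418)<.03)&(np.abs(A[...,1]-.217)<.03)
print(np.nanmax(A[m][:,2])); q=A[m&(A[...,2]>.055)]; print(q.mean(0),cv2.minEnclosingCircle(q[:,:2].astype(np.float32)))
E
```

```text
clock: 13.5
tcp_pos: [0.5415, 0.0641, 0.1717]
ee_rot: [-2.21, -2.216, 0.028]
contact_force: [-0.7, -0.1, 0.3]
width: 1.003
shift units now [0.002 0.135 1.04 ] after turn [-0.002  0.113  1.043] turn units [-0.15   0.03   0.016]
t 13.5 [0.541 0.064 0.172] F [-0.657 -0.083  0.264] w 1.003303941126027 j [ 0.098  0.335  1.721 -0.002  1.107  0.097]
0.06651127448136818
[0.4159364  0.21869418 0.06260008] ((0.41773921251296997, 0.21709565818309784), 0.013089531101286411)
```

View pics/s4c.png

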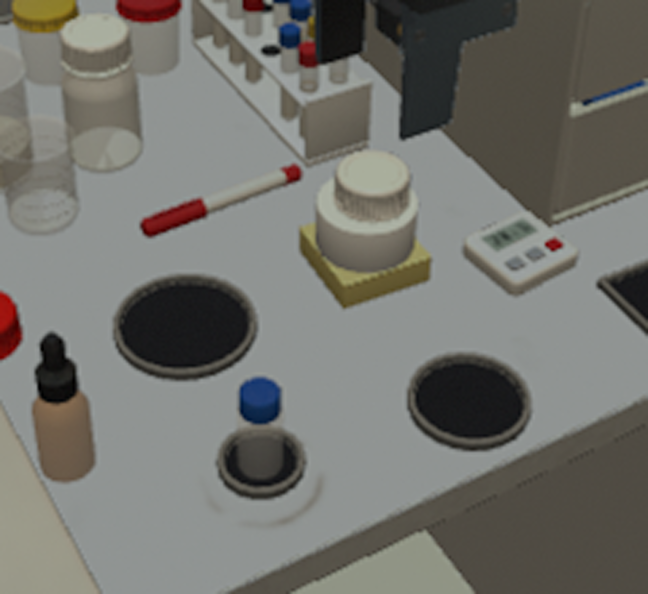

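The vial stands upright in the small tray at crop (260,430), with its top at 66 mm and its centre within 1 mm. The cap at crop (372,180) is on the roll and untouched.

```bash
python3 -m creep '[[0,0.11,0.2,-0.15,0,0,1],[0,0,0.5,0,0,0,1],[0,0,0.3,0,0,0,1],[0,0,0,0,0,0,1]]' 12; python3 d.py 0.546 0.064 0.09 0
```

```text
clock: 14.05
tcp_pos: [0.5441, 0.0668, 0.1314]
ee_rot: [2.213, 2.226, -0.002]
contact_force: [-0.1, 0.5, 0.3]
width: 1.003
shift units now [-0.067  0.045  1.036] after turn [-0.07   0.047  1.036] turn units [0.009 0.023 0.043]
t 14.05 [0.544 0.067 0.131] F [-0.058  0.461  0.265] w 1.002607199200413 j [ 0.103  0.369  1.784 -0.004  0.988  0.099]
```

```bash
python3 -m creep '[[-0.07,0.05,0.2,0,0,0,1],[0,0,0.3,0,0,0,1],[0,0,0.3,0,0,0,1],[0,0,0.2,0,0,0,0.8],[0,0,0,0,0,0,0.75],[0,0,0,0,0,0,0.75]]' 12; python3 d.py 0.546 0.064 0.09 0
```

```text
clock: 14.8
tcp_pos: [0.547, 0.0639, 0.0895]
ee_rot: [2.212, 2.225, -0.0]
contact_force: [-0.5, 0.2, 0.2]
width: 0.747
shift units now [ 0.002 -0.026 -0.012] after turn [ 0.002 -0.026 -0.012] turn units [0.02  0.022 0.044]
t 14.8 [0.547 0.064 0.09 ] F [-0.459  0.223  0.188] w 0.7472229389109755 j [ 0.097  0.419  1.829 -0.004  0.892  0.094]
```

```bash
python3 -m creep '[[0,-0.02,0,0.02,0.02,0.04,0.7],[0,0,0,0,0,0,0.6],[0,0,0,0,0,0,0.5],[0,0,0,0,0,0,0.4],[0,0,0,0,0,0,0.4]]' 12; python3 d.py 0.546 0.064 0.09 0;  python3 -m creep '[[0,0,-0.2,0,0,0,0.4],[0,0,-0.4,0,0,0,0.4],[0,0,-0.4,0,0,0,0.4],[0,0,-0.4,0,0,0,0.4],[0,0,0,0,0,0,0.4]]'; python3 d.py 0.401 0.080 0.15 0
```

```text
clock: 15.42
tcp_pos: [0.5467, 0.064, 0.0905]
ee_rot: [2.22, 2.221, 0.002]
contact_force: [1.3, -1.0, -0.3]
width: 0.574
shift units now [ 0.    -0.018  0.013] after turn [ 0.    -0.018  0.013] turn units [ 0.013 -0.001  0.002]
t 15.425 [0.547 0.064 0.091] F [ 1.268 -0.985 -0.297] w 0.5735824976528978 j [ 0.096  0.417  1.828 -0.     0.894  0.095]
clock: 16.05
tcp_pos: [0.547, 0.064, 0.15]
ee_rot: [2.22, 2.22, 0.004]
contact_force: [-0.1, 0.3, -0.4]
width: 0.566
shift units now [ 0.4   -3.65  -0.012] after turn [ 0.399 -3.65  -0.001] turn units [ 0.023 -0.002  0.002]
t 16.05 [0.547 0.064 0.15 ] F [-0.146  0.258 -0.404] w 0.5659368410733511 j [ 0.096  0.352  1.756 -0.     1.03   0.095]
```

```bash
python3 -m creep '[[0,-0.2,0,0,0,0,0.4],[0.05,-0.5,0,0,0,0,0.4],[0.05,-0.6,0,0,0,0,0.4],[0.1,-0.6,0,0,0,0,0.4],[0.1,-0.6,0,0,0,0,0.4],[0.1,-0.6,0,0,0,0,0.4],[0,-0.4,0.1,0,0,0,0.4],[0,-0.2,0.1,0,0,0,0.4],[0,0,0,0,0,0,0.4]]'; python3 d.py 0.401 0.080 0.08 0
```

```text
clock: 17.18
tcp_pos: [0.3863, 0.0795, 0.1363]
ee_rot: [-2.217, -2.217, 0.013]
contact_force: [1.2, -0.4, -0.7]
width: 0.569
shift units now [0.015 0.382 1.403] after turn [0.013 0.368 1.407] turn units [-0.071  0.011  0.002]
t 17.175 [0.386 0.079 0.136] F [ 1.246 -0.411 -0.708] w 0.5693017277748126 j [0.174 0.146 2.095 0.    0.91  0.173]
```

```bash
python3 -m creep '[[0,0.37,0,-0.07,0,0,0.4],[0,0,0.4,0,0,0,0.4],[0,0,0.6,0,0,0,0.4],[0,0,0.3,0,0,0,0.4],[0,0,0,0,0,0,0.4]]'; python3 d.py 0.401 0.080 0.0365 0
```

```text
clock: 17.8
tcp_pos: [0.4103, 0.0798, 0.0836]
ee_rot: [2.217, 2.215, 0.01]
contact_force: [0.5, 0.3, 0.0]
width: 0.568
shift units now [ 0.005 -0.243  1.174] after turn [ 0.005 -0.232  1.176] turn units [ 0.068  0.002 -0.006]
t 17.8 [0.41  0.08  0.084] F [0.455 0.255 0.007] w 0.5684273113277396 j [ 0.166  0.249  2.132 -0.003  0.751  0.169]
```

```bash
python3 -m creep '[[0,-0.24,0.1,0.07,0,0,0.4],[0,0,0.3,0,0,0,0.4],[0,0,0.35,0,0,0,0.4],[0,0,0.1,0,0,0,0.4],[0,0,0,0,0,0,0.4]]'; python3 d.py 0.401 0.080 0.0365 0
```

```text
clock: 18.42
tcp_pos: [0.4017, 0.0801, 0.0491]
ee_rot: [2.221, 2.219, 0.004]
contact_force: [-0.2, 0.3, -0.6]
width: 0.568
shift units now [-0.002 -0.019  0.314] after turn [-0.002 -0.018  0.314] turn units [ 0.024 -0.003 -0.005]
t 18.425 [0.402 0.08  0.049] F [-0.206  0.295 -0.625] w 0.5680833701242664 j [ 0.169  0.299  2.188 -0.     0.651  0.17 ]
```

```bash
python3 -m creep '[[0,-0.02,0.2,0.02,0,0,0.4],[0,0,0.08,0,0,0,0.4],[0,0,0.03,0,0,0,0.4],[0,0,0,0,0,0,0.4],[0,0,0,0,0,0,0.4]]'; python3 d.py 0.401 0.080 0.0365 0
```

```text
clock: 19.05
tcp_pos: [0.4017, 0.0803, 0.0366]
ee_rot: [2.221, 2.22, 0.004]
contact_force: [0.6, 0.6, -0.3]
width: 0.569
shift units now [-0.007 -0.018  0.002] after turn [-0.007 -0.018  0.002] turn units [ 0.019 -0.005 -0.005]
t 19.05 [0.402 0.08  0.037] F [ 0.628  0.642 -0.325] w 0.5687022055187929 j [0.169 0.322 2.201 0.001 0.616 0.169]
```

```bash
python3 -m creep '[[0,0,0,0,0,0,0.62],[0,0,0,0,0,0,0.7],[0,0,0,0,0,0,0.85],[0,0,0,0,0,0,1],[0,0,0,0,0,0,1],[0,0,-0.2,0,0,0,1],[0,0,-0.6,0,0,0,1],[0,0,-0.7,0,0,0,1],[0,0,-0.6,0,0,0,1],[0,0,0,0,0,0,1]]'; python3 d.py 0.545 0.068 0.13 0
python3 - <<'E'
from h import *
c=snap('scene','s5'); A=pts(c)
for k,x,y,r,lo,hi in(('cap',.401,.08,.035,.02,.035),('roll',.545,.068,.05,.05,.062)):
  q=A[(np.hypot(A[...,0]-x,A[...,1]-y)<r)&(A[...,2]>lo)&(A[...,2]<hi)]
  print(k,len(q),np.median(q[:,2]),cv2.minEnclosingCircle(q[q[:,2]>np.median(q[:,2])-.002][:,:2].astype(np.float32)))
E
```

```text
clock: 20.3
tcp_pos: [0.4017, 0.0802, 0.1248]
ee_rot: [2.221, 2.219, 0.005]
contact_force: [0.5, 0.1, -0.7]
width: 0.996
shift units now [-0.302  3.584 -0.115] after turn [-0.305  3.583 -0.129] turn units [ 0.028 -0.007 -0.006]
t 20.3 [0.402 0.08  0.125] F [ 0.498  0.088 -0.705] w 0.995849462090066 j [0.169 0.178 2.09  0.    0.869 0.169]
cap 560 0.026153484449504993 ((0.4015084505081177, 0.08200395107269287), 0.025800496339797974)
roll 687 0.05636428018902728 ((0.5436650514602661, 0.06847986578941345), 0.036323972046375275)
```

Cap in the tray: top at 26 mm (27 expected), centre within 2 mm. Next is the roll.

```bash
python3 -m creep '[[0,0.4,-0.1,0,0,0,1],[-0.05,0.6,0,0,0,0,1],[-0.05,0.6,0,0,0,0,1],[-0.1,0.6,0,0,0,0,1],[-0.1,0.6,0,0,0,0,1],[0,0.5,0,0,0,0,1],[0,0.25,0,0,0,0,1],[0,0,0,0,0,0,1]]' 20; python3 d.py 0.5448 0.068 0.09 0
```

```text
clock: 21.35
tcp_pos: [0.5507, 0.0668, 0.1204]
ee_rot: [-2.219, -2.217, 0.01]
contact_force: [-0.2, -0.0, 0.2]
width: 0.998
shift units now [ 0.031 -0.14   0.762] after turn [ 0.03  -0.146  0.761] turn units [-0.059  0.006 -0.007]
t 21.35 [0.551 0.067 0.12 ] F [-0.155 -0.032  0.184] w 0.9982596623240199 j [ 0.1    0.393  1.776 -0.     0.981  0.101]
```

```bash
python3 -m creep '[[0.03,-0.14,0.1,-0.06,0,0,1],[0,0,0.3,0,0,0,1],[0,0,0.3,0,0,0,1],[0,0,0,0,0,0,1]]'; python3 d.py 0.5448 0.068 0.056 0
```

```text
clock: 21.85
tcp_pos: [0.5416, 0.0681, 0.0898]
ee_rot: [-2.221, -2.22, 0.005]
contact_force: [0.2, 0.4, -0.5]
width: 0.997
shift units now [-0.001  0.083  0.844] after turn [-0.002  0.081  0.844] turn units [-0.024  0.009 -0.002]
t 21.85 [0.542 0.068 0.09 ] F [ 0.212  0.36  -0.488] w 0.9973230809831756 j [ 0.105  0.414  1.836 -0.001  0.895  0.106]
```

```bash
python3 -m creep '[[0,0.08,0.1,-0.02,0,0,1],[0,0,0.3,0,0,0,1],[0,0,0.3,0,0,0,1],[0,0,0.1,0,0,0,1],[0,0,0,0,0,0,0.9],[0,0,0,0,0,0,0.9]]'; python3 d.py 0.5448 0.068 0.056 0
```

```text
clock: 22.6
tcp_pos: [0.5454, 0.0681, 0.0555]
ee_rot: [2.221, 2.22, -0.001]
contact_force: [0.6, -0.3, -0.4]
width: 0.896
shift units now [-0.003 -0.014 -0.013] after turn [-0.003 -0.014 -0.013] turn units [ 0.001  0.009 -0.002]
t 22.6 [0.545 0.068 0.055] F [ 0.557 -0.331 -0.365] w 0.8962728661267565 j [ 0.104  0.461  1.865 -0.002  0.815  0.105]
```

```bash
python3 -m creep '[[0,-0.01,-0.01,0,0,0,0.8],[0,0,0,0,0,0,0.7],[0,0,0,0,0,0,0.6],[0,0,0,0,0,0,0.6],[0,0,0,0,0,0,0.6]]' 20; python3 d.py 0.5448 0.068 0.056 0;  python3 -m creep '[[0,0,-0.2,0,0,0,0.6],[0,0,-0.4,0,0,0,0.6],[0,0,-0.4,0,0,0,0.6],[0,0,-0.2,0,0,0,0.6],[0,0,0,0,0,0,0.6]]'; python3 d.py 0.548 0.2055 0.10 0
```

```text
clock: 23.22
tcp_pos: [0.5452, 0.0681, 0.0566]
ee_rot: [2.221, 2.22, 0.0]
contact_force: [-0.1, -0.4, -0.5]
width: 0.741
shift units now [-0.003 -0.011  0.014] after turn [-0.003 -0.011  0.014] turn units [ 0.01   0.008 -0.002]
t 23.225 [0.545 0.068 0.057] F [-0.064 -0.406 -0.535] w 0.7406686413448902 j [ 0.104  0.459  1.865 -0.002  0.816  0.105]
clock: 23.85
tcp_pos: [0.5453, 0.0682, 0.1073]
ee_rot: [2.22, 2.22, 0.001]
contact_force: [0.1, 0.8, -0.9]
width: 0.739
shift units now [3.433 0.067 0.179] after turn [3.432 0.069 0.182] turn units [ 0.013  0.007 -0.002]
t 23.85 [0.545 0.068 0.107] F [ 0.092  0.761 -0.91 ] w 0.7391485150403418 j [ 0.104  0.397  1.811 -0.001  0.932  0.105]
```

```bash
python3 -m creep '[[0.3,0,0,0,0,0,0.6],[0.5,0,0,0,0,0,0.6],[0.6,0.05,0,0,0,0,0.6],[0.6,0,0,0,0,0,0.6],[0.6,0,0,0,0,0,0.6],[0.4,0,0,0,0,0,0.6],[0.2,0,0,0,0,0,0.6],[0,0,0,0,0,0,0.6]]'; python3 d.py 0.548 0.2055 0.07 0
```

```text
clock: 24.85
tcp_pos: [0.5447, 0.2069, 0.1035]
ee_rot: [-2.217, -2.222, 0.007]
contact_force: [-1.2, -0.5, -0.3]
width: 0.74
shift units now [-0.034  0.087  0.838] after turn [-0.035  0.084  0.838] turn units [-0.033  0.01   0.017]
t 24.85 [0.545 0.207 0.104] F [-1.241 -0.498 -0.257] w 0.7396275179559461 j [0.343 0.448 1.732 0.    0.966 0.341]
```

```bash
python3 -m creep '[[-0.03,0.08,0.1,-0.03,0,0,0.6],[0,0,0.4,0,0,0,0.6],[0,0,0.3,0,0,0,0.6],[0,0,0.3,0,0,0,0.6],[0,0,0,0,0,0,0.6]]'; python3 d.py 0.548 0.2055 0.0376 0
```

```text
clock: 25.48
tcp_pos: [0.5473, 0.203, 0.0553]
ee_rot: [2.222, 2.221, -0.007]
contact_force: [0.2, -0.8, -1.0]
width: 0.74
shift units now [0.065 0.019 0.442] after turn [0.064 0.018 0.442] turn units [-0.021  0.021 -0.003]
t 25.475 [0.547 0.203 0.055] F [ 0.165 -0.827 -1.045] w 0.7402520040272008 j [ 0.336  0.505  1.78  -0.002  0.86   0.338]
```

```bash
python3 -m creep '[[0.06,0.02,0.2,-0.02,0.02,0,0.6],[0,0,0.15,0,0,0,0.6],[0,0,0.06,0,0,0,0.6],[0,0,0.03,0,0,0,0.6],[0,0,0,0,0,0,0.6]]'; python3 d.py 0.548 0.2055 0.0376 0
```

```text
clock: 26.1
tcp_pos: [0.5489, 0.2059, 0.0376]
ee_rot: [2.221, 2.22, 0.003]
contact_force: [0.9, -0.5, -0.6]
width: 0.741
shift units now [-0.01  -0.023  0.001] after turn [-0.01  -0.023  0.001] turn units [ 0.014 -0.005 -0.002]
t 26.1 [0.549 0.206 0.038] F [ 0.853 -0.453 -0.627] w 0.7408266265994348 j [0.339 0.528 1.795 0.    0.817 0.34 ]
```

```bash
python3 -m creep '[[0,0,0,0,0,0,0.8],[0,0,0,0,0,0,0.9],[0,0,0,0,0,0,1],[0,0,0,0,0,0,1],[0,0,0,0,0,0,1],[0,0,-0.2,0,0,0,1],[0,0,-0.4,0,0,0,1],[0,0,-0.7,0,0,0,1],[0,0,-0.7,0,0,0,1],[0,0,-0.7,0,0,0,1],[0,0,0,0,0,0,1]]'; python3 d.py 0.545 0.068 0.14 88.5
python3 - <<'E'
from h import *
c=snap('scene','s6'); A=pts(c)
cv2.imwrite('pics/s6c.png',cv2.resize(c['frame'][180:400,200:500,::-1],None,fx=2.6,fy=2.6,interpolation=cv2.INTER_CUBIC))
for k,x,y,r,lo,hi in(('cap',.401,.08,.035,.02,.035),('roll',.548,.2055,.045,.03,.05),('block',.545,.068,.06,.015,.03)):
  q=A[(np.hypot(A[...,0]-x,A[...,1]-y)<r)&(A[...,2]>lo)&(A[...,2]<hi)]; q=q[q[:,2]>np.median(q[:,2])-.002][:,:2].astype(np.float32)
  print(k,len(q),cv2.minEnclosingCircle(q),cv2.minAreaRect(q))
E
```

```text
clock: 27.48
tcp_pos: [0.55, 0.2063, 0.1549]
ee_rot: [2.219, 2.218, 0.013]
contact_force: [0.6, 0.6, -0.3]
width: 1.003
shift units now [-3.458 -0.127  0.361] after turn [ 0.034 -3.459  0.372] turn units [  0.064   0.029 -11.065]
t 27.475 [0.55  0.206 0.155] F [ 0.617  0.6   -0.315] w 1.0025452611993866 j [0.339 0.398 1.667 0.    1.067 0.34 ]
cap 506 ((0.4013153910636902, 0.08130637556314468), 0.02535048872232437) ((0.4017672538757324, 0.08118199557065964), (0.048103999346494675, 0.04939986765384674), 55.70083999633789)
roll 748 ((0.5485087037086487, 0.20593011379241943), 0.03635883331298828) ((0.5482756495475769, 0.20647524297237396), (0.06996091455221176, 0.06740418821573257), 10.082036018371582)
block 869 ((0.5424623489379883, 0.0692141056060791), 0.04889415204524994) ((0.5432619452476501, 0.06912295520305634), (0.06993009150028229, 0.07102160900831223), 87.65583801269531)
```

View pics/s6c.png

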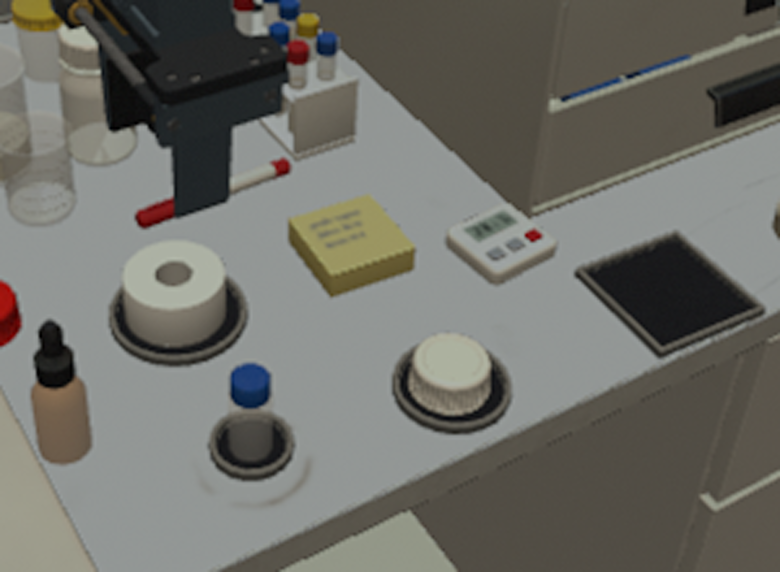

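Vial, cap and roll each sit in their own tray (crop (250,410), (450,375), (175,295)). The block is free at (350,240). I'll move above it and turn the jaws to y.

```bash
python3 -m creep '[[-0.4,0,0,0.06,0.03,0,1],[-0.7,0,0.1,0,0,0,1],[-0.7,0,0.1,0,0,0,1],[-0.7,0,0.1,0,0,0,1],[-0.6,0,0,0,0,0,1],[-0.3,0,0,0,0,0,1]]'; python3 -m creep '[[0,0,0,0,0,-0.96,1],[0,0,0,0,0,-0.96,1],[0,0,0,0,0,-0.96,1],[0,0,0,0,0,-0.96,1],[0,0,0,0,0,-0.96,1],[0,0,0,0,0,-0.96,1],[0,0,0,0,0,-0.96,1],[0,0,0,0,0,-0.96,1],[0,0,0,0,0,-0.96,1],[0,0,0,0,0,-0.96,1],[0,0,0,0,0,-0.96,1],[0,0,0,0,0,-0.4,1]]';python3 d.py 0.544 0.0687 0.09 88.3
```

```text
clock: 28.28
tcp_pos: [0.5442, 0.0611, 0.1339]
ee_rot: [-2.21, -2.211, 0.017]
contact_force: [-0.2, 0.7, 0.8]
width: 1.005
clock: 29.78
tcp_pos: [0.5385, 0.0569, 0.126]
ee_rot: [0.015, -3.104, -0.006]
contact_force: [-0.5, 0.2, 0.1]
width: 0.999
shift units now [-0.174  0.291  0.895] after turn [-0.129  0.3    0.9  ] turn units [ 0.025 -0.266  0.281]
t 29.775 [0.538 0.057 0.126] F [-0.505  0.208  0.095] w 0.9993067135843361 j [ 0.08   0.382  1.78   0.008  1.017 -1.505]
```

```bash
python3 -m creep '[[-0.13,0.3,0.1,0.02,-0.26,0.28,1],[0,0,0.3,0,0,0,1],[0,0,0.3,0,0,0,1],[0,0,0,0,0,0,1]]'; python3 d.py 0.544 0.0687 0.033 88.3
```

```text
clock: 30.28
tcp_pos: [0.542, 0.0679, 0.0941]
ee_rot: [-0.046, -3.136, -0.0]
contact_force: [-0.2, 0.4, 0.2]
width: 0.999
shift units now [-0.059  0.022  1.528] after turn [-0.05   0.022  1.529] turn units [-0.    -0.041  0.004]
t 30.275 [0.542 0.068 0.094] F [-0.248  0.424  0.189] w 0.9990369285482698 j [ 0.103  0.41   1.829  0.001  0.908 -1.439]
```

```bash
python3 -m creep '[[-0.05,0.02,0.2,0,-0.04,0,1],[0,0,0.3,0,0,0,1],[0,0,0.4,0,0,0,1],[0,0,0,0,0,0,1]]'; python3 d.py 0.544 0.0687 0.033 88.3
```

```text
clock: 30.78
tcp_pos: [0.5442, 0.0681, 0.0557]
ee_rot: [-0.046, -3.141, 0.0]
contact_force: [-0.7, -0.4, -0.1]
width: 1.001
shift units now [0.006 0.014 0.567] after turn [0.006 0.014 0.567] turn units [-0.001 -0.001  0.003]
t 30.775 [0.544 0.068 0.056] F [-0.655 -0.356 -0.098] w 1.000679567947142 j [ 0.104  0.459  1.868 -0.     0.815 -1.438]
```

```bash
python3 -m creep '[[0,0.01,0.3,0,0,0,1],[0,0,0.2,0,0,0,1],[0,0,0.06,0,0,0,0.9],[0,0,0,0,0,0,0.8],[0,0,0,0,0,0,0.7],[0,0,0,0,0,0,0.6],[0,0,0,0,0,0,0.6],[0,0,0,0,0,0,0.6]]' 20; python3 d.py 0.544 0.0687 0.033 88.3; python3 -m creep '[[0,0,-0.2,0,0,0,0.6],[0,0,-0.4,0,0,0,0.6],[0,0,-0.5,0,0,0,0.6],[0,0,-0.5,0,0,0,0.6],[0,0,-0.2,0,0,0,0.6],[0,0,0,0,0,0,0.6]]'; python3 d.py 0.401 -0.106 0.1 88.5
```

```text
clock: 31.78
tcp_pos: [0.5453, 0.0686, 0.0329]
ee_rot: [0.046, 3.139, 0.0]
contact_force: [0.2, 0.2, -0.3]
width: 0.743
shift units now [ 0.031  0.001 -0.002] after turn [ 0.031  0.001 -0.001] turn units [0.001 0.017 0.003]
t 31.775 [0.545 0.069 0.033] F [ 0.153  0.163 -0.309] w 0.7432061386034081 j [ 0.104  0.49   1.888 -0.     0.761 -1.437]
clock: 32.52
tcp_pos: [0.5451, 0.0686, 0.1089]
ee_rot: [0.046, 3.138, 0.0]
contact_force: [-0.8, -0.5, -0.6]
width: 0.747
shift units now [ 3.474 -4.469  0.21 ] after turn [ 3.487 -4.458  0.222] turn units [ 0.002  0.024 -0.022]
t 32.525 [0.545 0.069 0.109] F [-0.765 -0.463 -0.639] w 0.7474721777713538 j [ 0.104  0.394  1.811 -0.     0.934 -1.437]
```

```bash
python3 -m creep '[[0.3,0,0,0,0,0,0.6],[0.5,0,0,0,0,0,0.6],[0.6,0,0,0,0,0,0.6],[0.6,0,0,0,0,0,0.6],[0.6,0,0,0,0,0,0.6],[0.4,0,0,0,0,0,0.6],[0.2,0,0,0,0,0,0.6],[0,0,0,0,0,0,0.6]]'; python3 d.py 0.402 -0.106 0.1 88.5
```

```text
clock: 33.52
tcp_pos: [0.4051, 0.0719, 0.104]
ee_rot: [-0.046, -3.132, 0.002]
contact_force: [-0.2, 0.9, 0.2]
width: 0.748
shift units now [-0.053 -4.447  0.106] after turn [-0.039 -4.447  0.099] turn units [-0.011 -0.069 -0.022]
t 33.525 [0.405 0.072 0.104] F [-0.226  0.852  0.154] w 0.7475387972560279 j [ 0.148  0.217  2.107  0.     0.827 -1.394]
```

```bash
python3 -m creep '[[0,-0.3,0,0,-0.07,0,0.6],[0,-0.5,0,0,0,0,0.6],[0,-0.6,0,0,0,0,0.6],[0,-0.6,0,0,0,0,0.6],[0,-0.6,0,0,0,0,0.6],[0,-0.6,0,0,0,0,0.6],[0,-0.6,0,0,0,0,0.6],[0,-0.4,0,0,0,0,0.6],[0,-0.2,0,0,0,0,0.6],[0,0,0,0,0,0,0.6]]'; python3 d.py 0.402 -0.106 0.06 88.5
python3 - <<'E'
from h import *
c=snap('scene','s7'); cv2.imwrite('pics/s7c.png',cv2.resize(c['frame'][180:400,300:600,::-1],None,fx=2.6,fy=2.6,interpolation=cv2.INTER_CUBIC))
E
```

```text
clock: 34.78
tcp_pos: [0.406, -0.1166, 0.1049]
ee_rot: [0.049, 3.131, -0.008]
contact_force: [0.0, 0.5, -0.4]
width: 0.744
shift units now [0.12  0.266 1.12 ] after turn [0.108 0.262 1.122] turn units [-0.034  0.074 -0.037]
t 34.775 [ 0.406 -0.117  0.105] F [ 0.039  0.491 -0.442] w 0.7438081627339087 j [-0.306  0.222  2.097 -0.002  0.812 -1.843]
```

View pics/s7c.png

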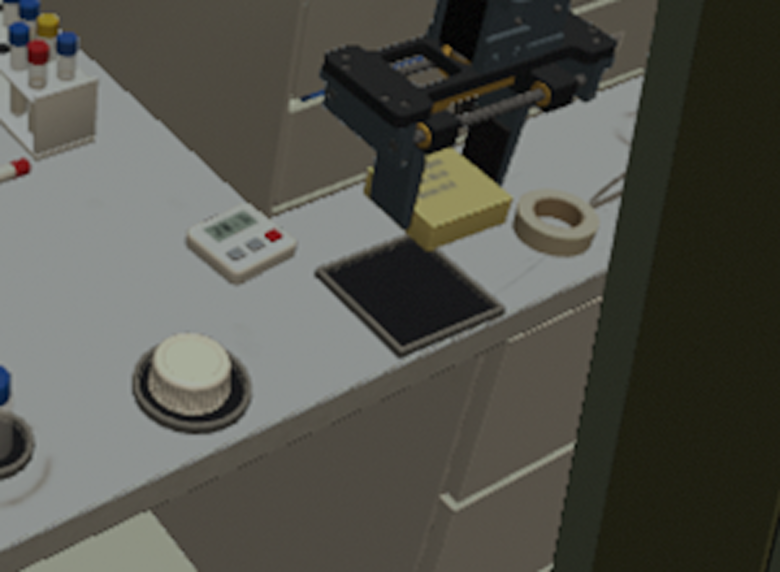

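The block is held level above the tray, at crop (440,200), and the tray is at (410,295). The sides look parallel. I'll go down.

```bash
python3 -m creep '[[0.11,0.26,0.1,-0.03,0.07,-0.04,0.6],[0,0,0.3,0,0,0,0.6],[0,0,0.4,0,0,0,0.6],[0,0,0.2,0,0,0,0.6],[0,0,0,0,0,0,0.6]]'; python3 d.py 0.402 -0.106 0.0359 88.5
```

```text
clock: 35.45
tcp_pos: [0.401, -0.1026, 0.0618]
ee_rot: [-0.032, -3.139, -0.001]
contact_force: [0.1, -0.4, -2.0]
width: 0.745
shift units now [-0.028 -0.086  0.647] after turn [-0.027 -0.085  0.647] turn units [ 0.004 -0.014  0.039]
t 35.45 [ 0.401 -0.103  0.062] F [ 0.094 -0.398 -2.035] w 0.7446722880543585 j [-0.278  0.284  2.16   0.     0.699 -1.828]
```

```bash
python3 -m creep '[[-0.03,-0.08,0.2,0,-0.01,0.04,0.6],[0,0,0.2,0,0,0,0.6],[0,0,0.1,0,0,0,0.6],[0,0,0.04,0,0,0,0.6],[0,0,0,0,0,0,0.6]]'; python3 d.py 0.402 -0.106 0.0359 88.5
```

```text
clock: 36.08
tcp_pos: [0.4029, -0.1063, 0.0392]
ee_rot: [0.042, 3.14, 0.0]
contact_force: [-0.3, -0.4, -0.6]
width: 0.746
shift units now [0.023 0.006 0.082] after turn [0.023 0.006 0.082] turn units [ 0.     0.008 -0.004]
t 36.075 [ 0.403 -0.106  0.039] F [-0.319 -0.36  -0.626] w 0.7462372254841999 j [-0.286  0.326  2.182  0.001  0.632 -1.83 ]
```

```bash
python3 -m creep '[[0.02,0,0.06,0,0,0,0.6],[0,0,0.025,0,0,0,0.6],[0,0,0.01,0,0,0,0.6],[0,0,0,0,0,0,0.6]]'; python3 d.py 0.402 -0.106 0.0359 88.5;python3 -m creep '[[0,0,0,0,0,0,0.8],[0,0,0,0,0,0,0.9],[0,0,0,0,0,0,1],[0,0,0,0,0,0,1],[0,0,0,0,0,0,1],[0,0,-0.2,0,0,0,1],[0,0,-0.4,0,0,0,1],[0,0,-0.7,0,0,0,1],[0,0,-0.7,0,0,0,1],[0,0,-0.7,0,0,0,1],[0,0,0,0,0,0,1]]'
python3 - <<'E'
from h import *
for n in('scene','top'):
  c=snap(n,'e'+n); A=pts(c)
  cv2.imwrite(f'pics/e{n}c.png',cv2.resize(c['frame'][180:400,180:500,::-1],None,fx=2.5,fy=2.5,interpolation=cv2.INTER_CUBIC))
  for k,x,y,r,lo,hi in(('vial',.418,.217,.025,.05,.075),('cap',.401,.08,.035,.02,.035),('roll',.548,.2055,.045,.03,.05),('block',.401,-.106,.065,.015,.035)):
    q=A[(np.hypot(A[...,0]-x,A[...,1]-y)<r)&(A[...,2]>lo)&(A[...,2]<hi)]
    if len(q)<10: continue
    z=np.median(q[:,2]); q=q[q[:,2]>z-.003]; G=np.linalg.lstsq(np.c_[q[:,:2]-q[:,:2].mean(0),np.ones(len(q))],q[:,2],rcond=None)[0]
    print(n,k,'ztop %.4f tilt %.3f'%(z,np.hypot(*G[:2])),cv2.minAreaRect(q[:,:2].astype(np.float32)))
print(state()['contact_force'],state()['tcp_pos'])
E
```

```text
clock: 36.58
tcp_pos: [0.4024, -0.1063, 0.0356]
ee_rot: [0.042, 3.139, -0.0]
contact_force: [-0.3, 0.1, -0.6]
width: 0.743
shift units now [ 0.01   0.008 -0.009] after turn [ 0.01   0.008 -0.008] turn units [-0.002  0.016 -0.004]
t 36.575 [ 0.402 -0.106  0.036] F [-0.269  0.051 -0.58 ] w 0.7433840299981574 j [-0.286  0.332  2.188  0.001  0.62  -1.831]
clock: 37.95
tcp_pos: [0.4024, -0.1063, 0.1493]
ee_rot: [0.042, 3.137, -0.001]
contact_force: [0.8, 0.2, -0.2]
width: 1.002
scene vial ztop 0.0634 tilt 0.040 ((0.41783061623573303, 0.21761827170848846), (0.023588761687278748, 0.023889336735010147), 75.96670532226562)
scene cap ztop 0.0260 tilt 0.011 ((0.4013092517852783, 0.08136960864067078), (0.04873834550380707, 0.049328237771987915), 41.04664611816406)
scene roll ztop 0.0374 tilt 0.004 ((0.5476729273796082, 0.2063838690519333), (0.06969846785068512, 0.06824824213981628), 4.970524311065674)
scene block ztop 0.0247 tilt 0.004 ((0.4014590382575989, -0.10547223687171936), (0.07055088877677917, 0.07129908353090286), 87.24930572509766)
top vial ztop 0.0627 tilt 0.046 ((0.419582337141037, 0.21661166846752167), (0.023380137979984283, 0.022201869636774063), 46.88290786743164)
top cap ztop 0.0251 tilt 0.012 ((0.4024398922920227, 0.0800677165389061), (0.047058697789907455, 0.0466667041182518), 88.56132507324219)
top roll ztop 0.0364 tilt 0.007 ((0.5494658946990967, 0.20583593845367432), (0.06744730472564697, 0.06649646908044815), 43.49412536621094)
top block ztop 0.0240 tilt 0.009 ((0.4008459150791168, -0.11500373482704163), (0.0503123439848423, 0.06574973464012146), 88.54484558105469)
[0.87511328 0.56163334 0.23750989] [ 0.40074957 -0.10588668  0.14721862]
```

View pics/escenec.png

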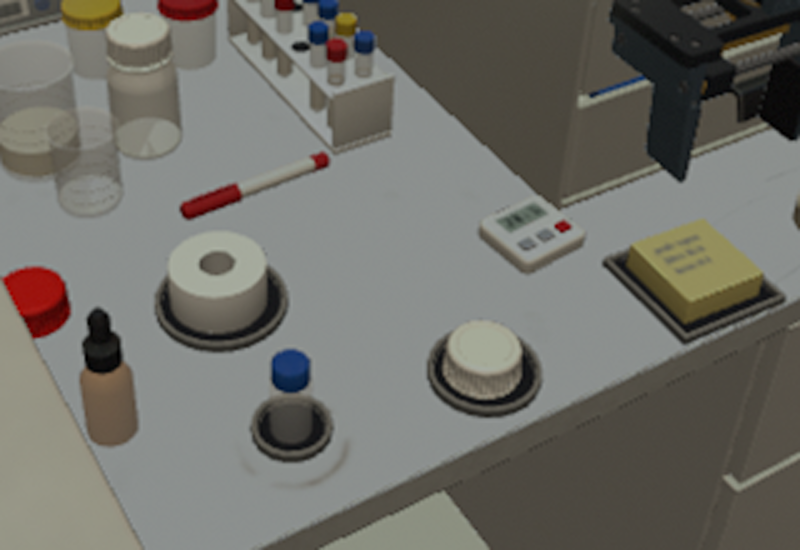

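All four items are in their trays in the picture. The vial-top tilt fit reads 0.04 on a tiny patch, so I'll compare it with the same fit before the vial was touched.

Run:
```python
from h import *
for f,x,y,z0 in(('top0',.551,.065,.141),('etop',.419,.217,.063),('escene',.418,.217,.0634),('scene0',.551,.066,.1419)):
  A=pts(dict(np.load(f+'.npz'))); 
  for r in(.008,.010):
    q=A[(np.hypot(A[...,0]-x,A[...,1]-y)<r)&(abs(A[...,2]-z0)<.008)]
    G=np.linalg.lstsq(np.c_[q[:,:2]-[x,y],np.ones(len(q))],q[:,2],rcond=None)[0]; print(f,r,len(q),G)
```

```text
top0 0.008 54 [0.05105282 0.04230712 0.14084159]
top0 0.01 83 [0.03962467 0.02094251 0.14087071]
etop 0.008 49 [0.14977053 0.00646088 0.06333045]
etop 0.01 75 [0.07431284 0.02637042 0.0629465 ]
escene 0.008 64 [-0.01184027  0.02014736  0.06451238]
escene 0.01 96 [-0.01136767  0.0081722   0.06451702]
scene0 0.008 38 [-0.03624582 -0.0010279   0.14196188]
scene0 0.01 62 [ 0.02452032 -0.02094881  0.14190344]
```

That fit is noise: the scene camera gives about 0.014–0.02 with the vial top at 64.5 mm, and the untouched vial scatters as much. I'll hand in.

```bash
python3 -c "
from rig import *
print(sign_off())"
```

```text
the job is handed in; nothing more can be done
None
```

I took the pile apart from the top down and put each thing in its own tray, then handed the job in at about 38 s on the robot's clock. `sign_off()` reports no verdict.

**Position:** In the last scene-camera check, all four items are within about 2 mm of their tray centres. The top heights are about 64.5, 26, 37.4 and 24.7 mm for the vial, cap, roll and block. Flat on the tray floor they would be 65, 27, 38 and 25 mm.

**Bystanders:** In the last picture, the dropper bottle, glass beaker and red cap look as they did before. I did not measure them again. The gripper is open and clear above the square tray.

**Checks that disagreed:**
- **Vial tilt:** The depth fit on the vial's small cap read up to 0.04–0.15 rad from the top camera and about 0.01–0.02 rad from the scene camera. The limit is 0.03. The same fit on the untouched vial scattered by 0.03–0.07, so I took it as noise. The picture shows the vial upright.
- **Block position:** The top camera put the block centre 9 mm off in y. It saw only 50 mm of the 68 mm block, probably because the arm hid part of it. The scene camera put it within 1 mm.

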